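Set the release-day wheel and register it

ROBOT

A 6-joint arm with a two-finger parallel gripper is mounted at the origin on the work surface. World frame = base frame: x ahead of the robot, y to its left, z up, the work surface at z = 0. Lengths are in m, angles in rad, forces in N, time in s.
With the tool pointing down it reaches from about 0.275 to 0.975 m from the base axis. Payload 8.4 kg.
Tool frame: the origin (TCP) lies midway between the tips of the shut fingers; the grasp point (between the pads) lies manip.grip_point_offset behind it (manip.grip_point_offset is the distance from the TCP to the grasp point, in m); z points along the fingers, x is the direction in which the jaws open and shut, and the axes are right-handed (so a half turn about z gives the same grasp; the last joint's range is limited). The gripper opens to 92 mm and grips with 3 to 60 N. Pads are 20 mm wide; open, the fingers measure 128 mm over their backs; the gripper's body (75 mm by 189 mm) begins 69 mm behind the grasp point.
Start: joints at [-1.188, 0.353, 1.633, -0, 1.155, -0.002], TCP at [0.235, -0.579, 0.215] pointing down, gripper open.
Joint ranges: [-2.63, 2.63], [-0.92, 2.1], [0.06, 2.66], [-1.3, 4.44], [0, 2.69], [-3.02, 3.02]. Speed limits (rad/s): [2.22, 2.22, 2.79, 3.14, 3.14, 3.14].

INTERFACE

Orientations are given as a unit quaternion [x, y, z, w].
In Python, from rig import telemetry, optics, job, manip gives the robot as it stands.
- The arm moves only by the shell command python3 -m handwheel 'ROWS' [OPENING] [FORCE]. ROWS is JSON, one flat list of numbers, 6 for each row, row after row: the shift along the world's x, y, z in units of 40 mm (1.0 is 40 mm), then the turn, a rotation vector about the world's x, y, z in units of 5 degrees (1.0 is 5 degrees). In form: [tx, ty, tz, wx, wy, wz, tx, ty, tz, wx, wy, wz, ...]. A call has 1 to 10 rows; each row is the pose to reach, as a shift and turn from the pose commanded when the call began; what a row does not reach only later rows make up. A row lasts 1/12 s, in which the tool goes at most 41.7 mm and 7.16 degrees, less where a joint would pass 70% of its speed; a pose out of reach is approached as far as the arm can. A call with a gripper value outside its range is refused whole. OPENING is the finger opening in mm, from 0 to 91.9, set as the call begins (- or left out, the last holds). The fingers move at their own pace and stop on an object; FORCE is the grip in N (left out, the last holds). Time passes only in rows, so rows that repeat a pose let the fingers close. It gives the time, the measured TCP pose, the force and the opening at its end, in the units of the state.
- telemetry.get_state(): the state, without advancing time (a new reading comes with each control period).
- optics.snapshot(name): name is "side" or "top"; returns a dict with "color" (400x640x3 uint8, red, green, blue), "K" (3x3 intrinsics, pixels), "origin" and "rotation" of the camera in the world. Camera axes: x right, y down, z forward; pixel columns grow to the right and rows downward; lengths in m; the calibration is good to about 2 mm. A picture is of the moment at which its call begins. There is no depth.
- job.finish_job(): hands the job in, once; it reports no verdict.
Trained networks look in a picture, given as the dict that the camera call returned (one of the last four; its "shot" number tells which), for a name from the list of things; names that differ only in an ending like _2 or _b are one class to them, and where a whole thing is asked for, a point or a joint stands for the part that bears it (a point fixed in the world has none). Each returns a list of dicts, best first, with "confidence" (0 to 1); they miss things now and then, are a little off and sometimes report something else, mostly with a low value. They report only what shows in the picture. A call takes as long as a camera call.
- optics.trace(picture, query): "region" (400x640 bool, what is visible of it) and "uv" ([column, row] in pixels, amid what is visible of it).
The state is a dict: "clock": time; "q": joint angles; "joint_vel": joint speeds; "tau": joint torques, N m; "tcp_pos": TCP position; "ee_rot": TCP orientation; "ft_force": force on the tool from outside, world axes, zero at the start; "torque": the same for the moment, N m; "grip_width": finger opening in m.
Only numpy, scipy, OpenCV 4.12 (cv2) and the standard library are available. Lean on these libraries where they do the work, as an engineer would, in place of code of your own. Each camera call takes 0.05 s, during which the arm holds its last target. There are 200 camera calls.

TASK

On the blood bank's release-day register, set the six-tab wheel to the day marked by the tall peg: flick the wheel's edge clockwise (seen from above) with a fingertip, one click at a time, until the tab with the raised ridge stands at the tall peg, and do not go past it. Then press the register's round key fully down and let it up again. Only touch and push: leave the other things on the table where they stand.

Things in the scene. Friction and masses are not known exactly. Their poses are not given: they have to be found in the camera images.
- register: Fixed casing, a low box with flat top at z = 40 mm. Origin at table height under the wheel's upright axis; z up, x away from the robot (turned up to 0.3 rad), y to the robot's left. It spans x -90 to 90 mm, y -190 to 100 mm. Six flat day marks lie on a 72 mm circle round the axis; the three at 90, 30 and -30 degrees from its x carry pegs; the near (-x) side is free.
- wheel (a joint): Turn of the flat wheel, rad: grows clockwise seen from above, endless, a click every 60 degrees (0, 1.047, 2.094 ...). At 0 the ridged tab points to the casing's -y; starts at 0 or 1.047. Pushed past half a click it springs on to the next, less and it springs back; about 3 N at a tab's end. At rest the tabs point 30, 90, 150, 210, 270, 330 degrees from the casing's x.
- hub (a point): Middle of the wheel's hub, on its axis, z = 64 mm. Hub radius 32 mm, six straight radial tabs 8 mm thick out to radius 54 mm, all filling z 44 to 64 mm. One way to click once: lower an upright fingertip clear of the tabs at the near (-x) side and draw it straight along the casing's +y, from 50 mm right of the axis to level with it, overlapping the tabs' ends by 8 mm.
- nose (a point): Outer end of the tab that bears the raised ridge (a bar 8 mm wide and 7 mm high, from the hub's middle to the end of this tab): 54 mm from the axis, z = 64 mm. Turns with the wheel.
- peg: Tall steel peg marking the day to set: 10 mm in diameter, 40 mm tall, 16 mm head, 72 mm from the wheel's axis, at 90, 30 or -30 degrees from the casing's x. Origin: centre of its foot, z = 40 mm. The two other marks there carry low studs, 10 mm tall. Set right, the ridged tab points at the peg, its end 18 mm from the peg's axis seen from above.
- key_top (a point): Middle of the top of the round key, 32 mm in diameter, in a small housing on the casing, 138 mm from the wheel's axis towards the casing's -y. It is pressed straight down.
- key (a joint): Travel of the key in m: 0 up, 0.006 fully down. A spring lifts it; fully down takes about 5 N.
- spray: White bottle, 48 mm across, 105 mm tall; loose, to be left alone. Origin at the centre of its underside.
- vial: Amber jar, 34 mm across, 60 mm tall; loose, to be left alone. Origin at the centre of its underside.
- tape: Roll of tape lying flat, 76 mm across, 22 mm high; loose, to be left alone. Origin at the centre of its underside.
- stamp: Black block, 70 x 45 x 30 mm; loose, to be left alone. Origin at the centre of its underside.
- clipbox: Small carton, 60 x 90 x 35 mm; loose, to be left alone. Origin at the centre of its underside.
- rack: White tube rack, 50 x 140 x 28 mm, with tubes to 64 mm; loose, to be left alone. Origin at the centre of its underside.

How it is judged:
On the way, in this order (a step that is already met when the one before it is completed fails the run):
1. the ridged tab stands at the tall peg, in its click (horizontal distance between nose and peg below 0.022 m and velocity of joint wheel between -0.2 and 0.2 rad/s), for 0.3 s.
2. the key is pressed fully down (horizontal distance between nose and peg below 0.022 m and value of joint key above 0.0045 m), for 0.05 s.
At the end, for the whole second after the job is handed in: The ridged tab rests in its click at the tall peg (its end within 22 mm of the peg's axis from above, about 10 degrees), the key was pressed (4.5 mm or more) after that and is up again (within 1.5 mm), and the other things are within 25 mm of where they stood (horizontal distance between nose and peg below 0.022 m and value of joint key below 0.0015 m and velocity of joint wheel between -0.1 and 0.1 rad/s and distance of each of spray, vial, tape, stamp, clipbox, rack from where it was at the start of the episode below 0.025 m); the robot touches nothing.
It fails at once if the wheel is turned past the tall peg ((y of peg in the frame of register above 0.054 m and value of joint wheel above 3.74159 rad) or (y of peg in the frame of register between -0.018 and 0.054 m and value of joint wheel above 4.78879 rad) or (y of peg in the frame of register below -0.018 m and value of joint wheel above 5.83599 rad)).
It fails at once if the wheel is turned the wrong way (anticlockwise) past its first click (value of joint wheel below -0.6 rad).
It fails at once if the key is pressed while the wheel is not at the tall peg (not (horizontal distance between nose and peg below 0.022 m) and value of joint key above 0.003 m).
It fails at once if one of the other things is knocked away, carried or lifted (distance of any of spray, vial, tape, stamp, clipbox, rack from where it was at the start of the episode above 0.03 m).
It also fails if it takes over 51 s, if anything falls off the work surface, if the arm or the gripper's body presses on something with over 40 N, if the wrist force passes 120 N, or if a joint passes its speed limit or range.

## Working session

There is one attempt and no reset: what is moved stays moved. The work goes in short steps, Python scripts to look and compute and a shell command to move; the robot and the scene stay as the last step left them, time stands still between calls to the robot, and variables do not carry over. Pictures are saved under pics/ and viewed, about 8 in all and at most 12, crops included, and the job is handed in when it is done.

```bash
mkdir -p pics; cat > h.py <<'E'
import numpy as np, cv2
from rig import telemetry, optics, job, manip
def proj(s,p):
    c=(np.atleast_2d(p)-s["origin"])@np.array(s["rotation"]); u=c@np.array(s["K"]).T; return u[:,:2]/u[:,2:]
def ray(s,uv):
    d=np.array(s["rotation"])@np.linalg.inv(s["K"])@np.array([uv[0],uv[1],1.]); return np.array(s["origin"]),d/np.linalg.norm(d)
def atz(s,uv,z):
    o,d=ray(s,uv); return o+d*(z-o[2])/d[2]
def tri(s1,u1,s2,u2):
    A=[];b=[]
    for s,u in((s1,u1),(s2,u2)):
        o,d=ray(s,u); P=np.eye(3)-np.outer(d,d); A.append(P); b.append(P@o)
    return np.linalg.solve(sum(A),sum(b))
def save(s,n): cv2.imwrite("pics/"+n,s["color"][:,:,::-1])
E
python3 - <<'E'
from h import *
S={n:optics.snapshot(n) for n in("top","side")}
for n,s in S.items(): save(s,n+"0.png"); print(n,np.round(s["origin"],3),np.round(s["rotation"],2).tolist())
R={}
for q in "hub nose peg key_top register spray vial tape stamp clipbox rack".split():
    for n,s in S.items():
        r=optics.trace(s,q)
        for x in r[:2]: print(q,n,round(x["confidence"],2),np.round(x["uv"],1),int(x["region"].sum()))
        if r: R[q,n]=r[0]["uv"]
    if (q,"top") in R and (q,"side") in R: print("  ",np.round(tri(S["top"],R[q,"top"],S["side"],R[q,"side"]),3))
print(telemetry.get_state(), manip.grip_point_offset)
E
```

```text
top [0.492 0.001 0.874] [0.72, -0.7, 0.05, -0.05]
side [-0.055  0.664  0.636] [-0.33, 0.81, -0.45, 0.19]
hub top 0.59 [303.  235.9] 11154
hub side 0.74 [320.9 244.5] 9521
hub side 0.36 [375.6 194.4] 602Traceback (most recent call last):
  File "<stdin>", line 10, in <module>
  File "h.py", line 12, in tri
    o,d=ray(s,u); P=np.eye(3)-np.outer(d,d); A.append(P); b.append(P@o)
        ~~~^^^^^
  File "h.py", line 6, in ray
    d=np.array(s["rotation"])@np.linalg.inv(s["K"])@np.array([uv[0],uv[1],1.]); return np.array(s["origin"]),d/np.linalg.norm(d)
      ~~~~~~~~~~~~~~~~~~~~~~~^~~~~~~~~~~~~~~~~~~~~~
ValueError: matmul: Input operand 1 has a mismatch in its core dimension 0, with gufunc signature (n?,k),(k,m?)->(n?,m?) (size 3 is different from 4)
```

The rotation is a quaternion, so I'll convert it.

```bash
sed -i 's/np.array(s\["rotation"\])/Rm(s)/g; 2a from scipy.spatial.transform import Rotation\ndef Rm(s): return Rotation.from_quat(s["rotation"]).as_matrix()' h.py
python3 - <<'E'
from h import *
S={n:optics.snapshot(n) for n in("top","side")}
R={}
for q in "hub nose peg key_top register spray vial tape stamp clipbox rack".split():
    for n,s in S.items():
        r=optics.trace(s,q)
        for x in r[:2]: print(q,n,round(x["confidence"],2),np.round(x["uv"],1),int(x["region"].sum()))
        if r: R[q,n]=r[0]["uv"]
    if (q,"top") in R and (q,"side") in R: print("  ",np.round(tri(S["top"],R[q,"top"],S["side"],R[q,"side"]),3))
print(telemetry.get_state(), manip.grip_point_offset)
E
```

```text
hub top 0.57 [304.  232.8] 11130
nose top 0.55 [278.9 230.7] 1019
nose side 0.85 [303.2 235.5] 1180
   [0.537 0.095 0.06 ]
peg top 0.22 [268.9 162.2] 1595
peg side 0.43 [272.  244.3] 127
   [ 0.669  0.11  -0.009]
key_top top 0.59 [345.9 239.4] 188
key_top side 0.59 [355.1 210. ] 133
   [ 0.524 -0.044  0.062]
register top 0.71 [302.7 235.4] 11255
spray top 0.58 [210.1 187.6] 581
spray side 0.96 [212.6 261.3] 1143
spray side 0.67 [320. 246.] 9574
   [0.626 0.25  0.036]
vial top 0.56 [205.2 251.4] 306
vial side 0.74 [258.2 301.6] 612
vial side 0.34 [245.2 223.4] 1515
   [0.488 0.254 0.025]
tape top 0.96 [407.  265.5] 616
tape side 0.69 [407.9 220.4] 711
tape side 0.24 [376.2 195.8] 612
   [ 0.476 -0.181 -0.006]
stamp top 0.94 [407.3 217.9] 723
stamp side 0.78 [377.2 196.4] 559
   [ 0.575 -0.181  0.015]
clipbox top 0.89 [343.8 170.2] 1196
clipbox side 0.94 [303.3 203.2] 984
   [ 0.678 -0.04   0.014]
rack top 0.88 [270.7 159.6] 1547
{'clock': 1.4, 'q': array([-1.18840379e+00,  3.53034259e-01,  1.63344117e+00, -2.14721789e-05,
        1.15518937e+00, -2.39673651e-03]), 'joint_vel': array([ 3.54873563e-04,  8.06447695e-04,  5.80790277e-05, -5.79843942e-04,
       -8.97160857e-04, -1.30744908e-03]), 'tau': array([-1.66009609e-04, -5.93749022e+01, -3.34570277e+01,  6.99532335e-02,
        1.57903007e-02, -1.58887030e-05]), 'tcp_pos': array([ 0.23458955, -0.57927998,  0.21454391]), 'ee_rot': array([ 8.29268311e-01, -5.58850667e-01, -3.53748620e-05, -1.20997314e-05]), 'ft_force': array([-0.02342192, -0.43492506,  0.25965737]), 'torque': array([-0.00667067,  0.02497446,  0.00700544]), 'grip_width': 0.09161106183248703} 0.0187
```

View pics/top0.png

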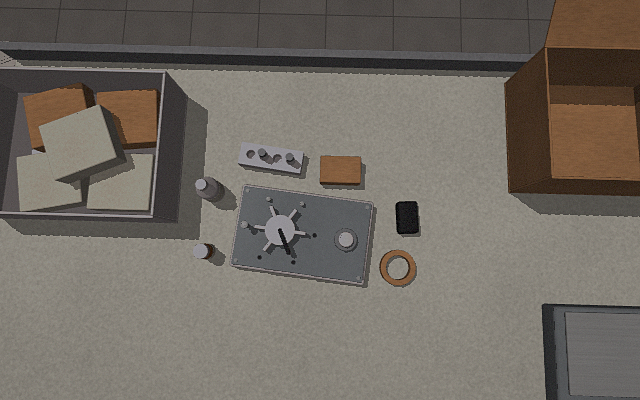

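View pics/side0.png

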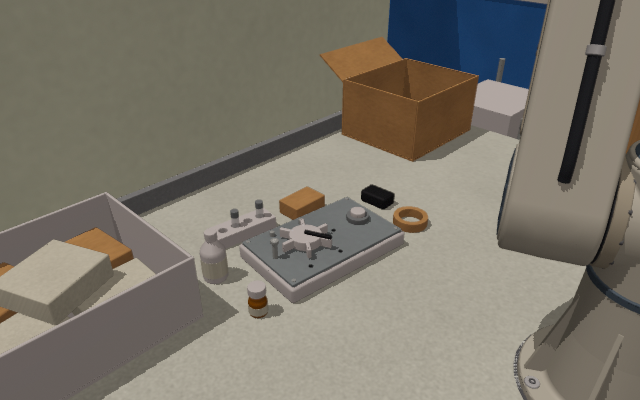

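The first pictures show the wheel hub near top (281,231), with the black ridge pointing to about (288,252), which is towards the robot and slightly right. The key is at (346,239). I still need to find out which peg is tall, so I'll take enlarged crops.

```bash
python3 - <<'E'
import cv2,numpy as np
a=cv2.imread("pics/top0.png")[175:295,220:380]; b=cv2.imread("pics/side0.png")[190:300,235:410]
a=cv2.resize(a,(640,480),interpolation=cv2.INTER_CUBIC); b=cv2.resize(b,(700,440),interpolation=cv2.INTER_CUBIC)
cv2.imwrite("pics/c1.png",a); cv2.imwrite("pics/c2.png",b)
E
```

```text
(no output)
```

View pics/c1.png

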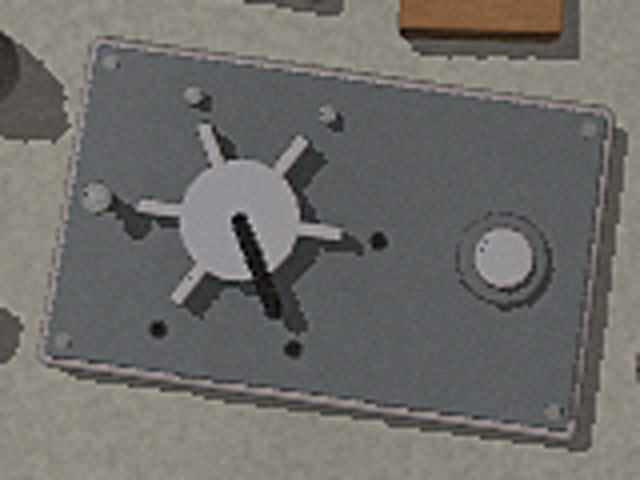

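View pics/c2.png

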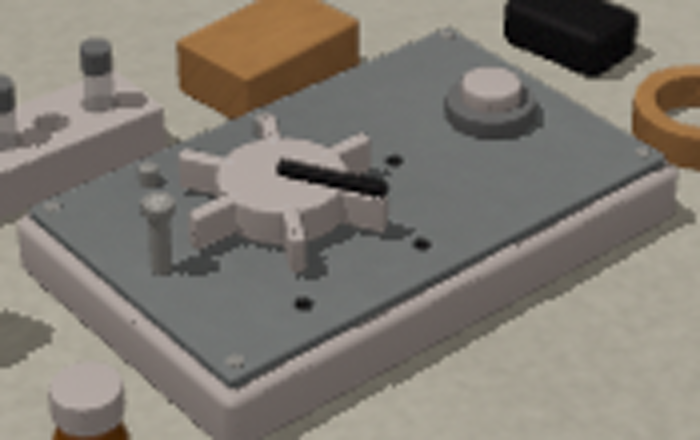

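The tall peg is at casing +90 degrees (top crop (96,197), side crop (158,205)). The ridge stands at 210 degrees, at crop (275,312), so the wheel needs exactly 2 clicks. Next I'll work out the casing pose.

```bash
python3 - <<'E'
from h import *
t=optics.snapshot("top"); s=optics.snapshot("side")
f=lambda c:(220+(c[0]+.5)/4-.5,175+(c[1]+.5)/4-.5)
g=lambda c:(235+(c[0]+.5)/4-.5,190+(c[1]+.5)/4-.5)
C=[atz(t,f(c),.04)[:2] for c in((95,40),(612,110),(573,433),(43,360))]
L=np.array([[90,100],[90,-190],[-90,-190],[-90,100]])/1e3
M=cv2.estimateAffinePartial2D(L,np.array(C))[0]; print("corners fit",M, np.linalg.norm(M[:,0]))
th=np.arctan2(M[1,0],M[0,0]); print("th",th)
print("key top/tri",atz(t,f((503,258)),.06),tri(t,f((503,258)),s,g((493,88))), "fit",M@[0,-.138,1])
print("hub",atz(t,f((240,219)),.064),tri(t,f((240,219)),s,g((281,168))))
print("peg",atz(t,f((96,197)),.08),tri(t,f((96,197)),s,g((158,203))),"fit",M@[0,.072,1])
ms=[atz(t,f(c),.04)[:2] for c in((378,241),(293,349),(158,329))]
print("marks",ms,[M@[.072*np.cos(a),.072*np.sin(a),1] for a in np.radians([270,210,150])])
E
```

```text
corners fit [[ 0.95906074  0.10191097  0.53714765]
 [-0.10191097  0.95906074  0.08911213]] 0.9644601298815055
th -0.10586396452344973
key top/tri [ 0.52151604 -0.04496228  0.06      ] [ 0.52169782 -0.04496157  0.05827698] fit [ 0.52308393 -0.04323825]
hub [0.53744649 0.0914284  0.064     ] [0.53815408 0.09185748 0.06733675]
peg [0.54556912 0.16324016 0.08      ] [0.54613563 0.163843   0.07955989] fit [0.54448524 0.15816451]
marks [array([0.52926775, 0.02035475]), array([0.47139357, 0.06324139]), array([0.47968878, 0.13477978])] [array([0.52981006, 0.02005976]), array([0.47367774, 0.06094049]), array([0.48101533, 0.12999286])]
```

```bash
python3 -m handwheel '[0.25,0.75,0,0,0,0.6,0.5,1.5,0,0,0,1.2,0.75,2.25,0,0,0,1.8,1,3,0,0,0,2.4,1.25,3.75,0,0,0,3,1.5,4.5,0,0,0,3.6,1.75,5.25,0,0,0,4.2,2,6,0,0,0,4.8,2.25,6.75,0,0,0,5.4,2.5,7.5,0,0,0,6]' 0 20
python3 -m handwheel '[0.28,0.83,0,0,0,0.63,0.56,1.66,0,0,0,1.26,0.85,2.5,0,0,0,1.9,1.13,3.3,0,0,0,2.5,1.4,4.13,0,0,0,3.15,1.7,4.96,0,0,0,3.8,1.97,5.8,0,0,0,4.4,2.25,6.6,0,0,0,5,2.53,7.43,0,0,0,5.7,2.82,8.27,0,0,0,6.3]'
cat >> h.py <<'E'
hub=np.array([.5375,.0915]); th=-.115
Rc=np.array([[np.cos(th),-np.sin(th)],[np.sin(th),np.cos(th)]])
def status(*targets):
    st=telemetry.get_state(); p=st["tcp_pos"]; c=Rc.T@(p[:2]-hub)
    x=Rotation.from_quat(st["ee_rot"]).as_matrix()
    print("t",round(st["clock"],2),"tcp",np.round(p,4),"casing mm",np.round(c*1e3,1),"yaw-th deg",np.round(np.degrees(np.arctan2(x[1,0],x[0,0])-th),2),"F",np.round(st["ft_force"],1))
    for t in targets:
        w=Rc@np.array(t[:2])+hub; print(t,"units",np.round((np.r_[w,t[2]]-p)/.04,3))
E
python3 - <<'E'
from h import *
status((-.085,-.05,.052))
E
```

```text
clock: 2.33
tcp_pos: [0.3348, -0.2779, 0.2148]
ee_rot: [0.946, -0.324, 0.0, 0.0]
ft_force: [0.1, 0.1, 0.3]
grip_width: 0.0275
clock: 3.17
tcp_pos: [0.4477, 0.0533, 0.2149]
ee_rot: [0.999, -0.055, 0.0, -0.0]
ft_force: [0.5, 0.4, -0.4]
grip_width: 0.0006
t 3.17 tcp [0.4477 0.0533 0.2149] casing mm [-84.8 -48.3] yaw-th deg 0.32 F [ 0.5  0.4 -0.4]
(-0.085, -0.05, 0.052) units [-0.009 -0.043 -4.072]
```

```bash
python3 -m handwheel '[0,-0.04,-0.7,0,0,0,0,-0.04,-1.4,0,0,0,0,-0.04,-2.1,0,0,0,0,-0.04,-2.8,0,0,0,0,-0.04,-3.4,0,0,0,0,-0.04,-3.8,0,0,0,0,-0.04,-4.06,0,0,0,0,-0.04,-4.06,0,0,0]'
python3 - <<'E'
from h import *
status((-.064,-.05,.052),(-.064,0,.052))
s=optics.snapshot("side"); cv2.imwrite("pics/s2.png",cv2.resize(s["color"][170:310,230:430,::-1],(800,560),interpolation=cv2.INTER_CUBIC))
E
```

```text
clock: 3.83
tcp_pos: [0.4459, 0.0498, 0.0503]
ee_rot: [0.998, -0.056, -0.002, 0.0]
ft_force: [-0.3, -0.3, 1.4]
grip_width: 0.0003
t 3.83 tcp [0.4459 0.0498 0.0503] casing mm [-86.2 -52. ] yaw-th deg 0.14 F [-0.3 -0.3  1.4]
(-0.064, -0.05, 0.052) units [ 0.556 -0.015  0.042]
(-0.064, 0, 0.052) units [0.699 1.227 0.042]
```

View pics/s2.png

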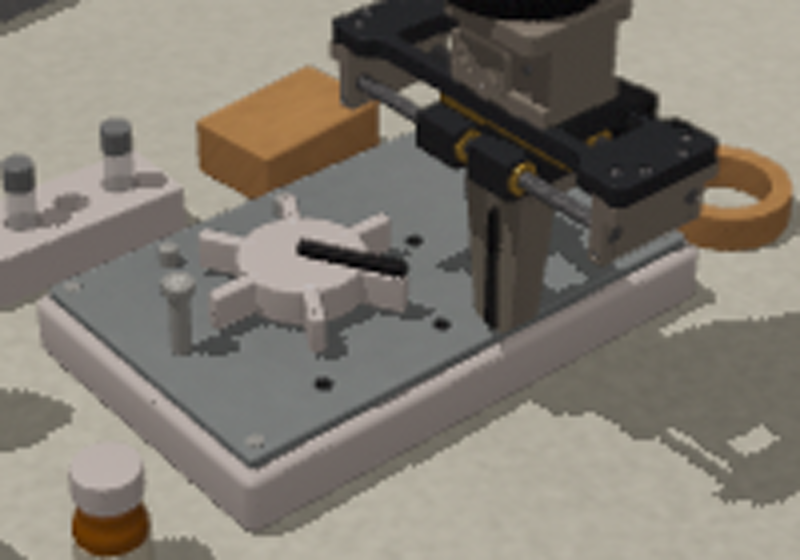

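The tip stands clear of the tabs at the near right. It is somewhat tapered, so I'll use casing x = -58 mm and draw slowly.

```bash
python3 -m handwheel '[0.25,0,0.04,0,0,0,0.5,-0.02,0.04,0,0,0,0.7,-0.03,0.04,0,0,0,0.7,-0.03,0.04,0,0,0]'
python3 -m handwheel '[0.015,0.12,0,0,0,0,0.03,0.25,0,0,0,0,0.045,0.37,0,0,0,0,0.06,0.5,0,0,0,0,0.07,0.62,0,0,0,0,0.085,0.75,0,0,0,0,0.1,0.87,0,0,0,0,0.115,1,0,0,0,0,0.13,1.12,0,0,0,0,0.145,1.24,0,0,0,0]'
python3 - <<'E'
from h import *
status((-.085,0,.052),(-.085,-.05,.052))
s=optics.snapshot("side"); cv2.imwrite("pics/s3.png",cv2.resize(s["color"][170:310,230:430,::-1],(800,560),interpolation=cv2.INTER_CUBIC))
E
```

```text
clock: 4.22
tcp_pos: [0.4789, 0.0488, 0.055]
ee_rot: [0.998, -0.056, 0.002, -0.0]
ft_force: [1.1, -0.8, 0.0]
grip_width: 0.0004
clock: 5.05
tcp_pos: [0.4819, 0.0991, 0.054]
ee_rot: [0.998, -0.056, 0.001, -0.0]
ft_force: [-0.6, 0.7, -0.3]
grip_width: 0.0003
t 5.05 tcp [0.4819 0.0991 0.054 ] casing mm [-56.1   1.2] yaw-th deg 0.14 F [-0.6  0.7 -0.3]
(-0.085, 0, 0.052) units [-0.721  0.054 -0.049]
(-0.085, -0.05, 0.052) units [-0.864 -1.188 -0.049]
```

View pics/s3.png

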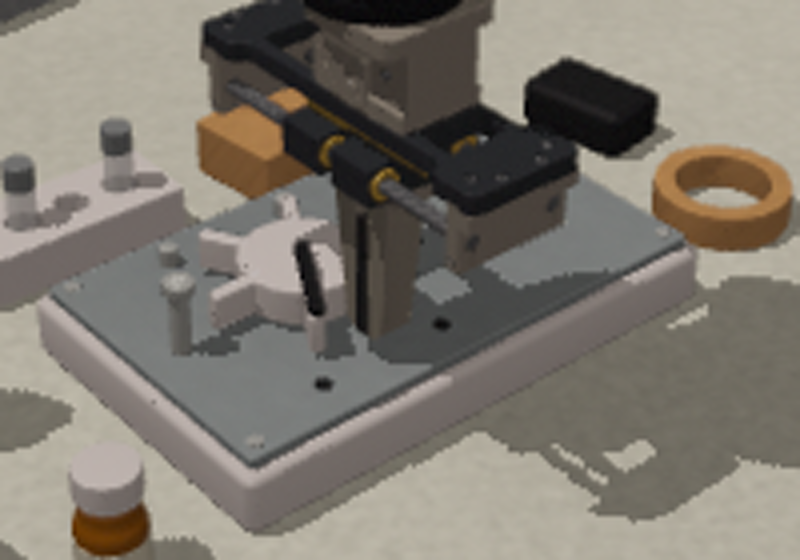

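That gave one click: the ridge now points at the 150 degree mark (about (320,315) in the crop). I'll draw out, go back, enter and repeat.

```bash
python3 -m handwheel '[-0.4,0.04,-0.04,0,0,0,-0.75,0.04,-0.04,0,0,0,-0.75,0.04,-0.04,0,0,0,-0.79,-0.36,-0.04,0,0,0,-0.83,-0.76,-0.04,0,0,0,-0.88,-1.19,-0.04,0,0,0,-0.88,-1.19,-0.04,0,0,0]'
python3 - <<'E'
from h import *
status((-.058,-.05,.054),(-.058,0,.054))
E
```

```text
clock: 5.68
tcp_pos: [0.4466, 0.049, 0.0524]
ee_rot: [0.998, -0.057, 0.0, 0.0]
ft_force: [-0.5, -0.4, 0.1]
grip_width: 0.0007
t 5.68 tcp [0.4466 0.049  0.0524] casing mm [-85.4 -52.6] yaw-th deg 0.08 F [-0.5 -0.4  0.1]
(-0.058, -0.05, 0.054) units [ 0.688 -0.014  0.041]
(-0.058, 0, 0.054) units [0.832 1.228 0.041]
```

```bash
python3 -m handwheel '[0.25,0,0.04,0,0,0,0.5,-0.01,0.04,0,0,0,0.69,-0.02,0.04,0,0,0,0.69,-0.02,0.04,0,0,0]'
python3 -m handwheel '[0.015,0.12,0,0,0,0,0.03,0.25,0,0,0,0,0.045,0.37,0,0,0,0,0.06,0.5,0,0,0,0,0.07,0.62,0,0,0,0,0.085,0.75,0,0,0,0,0.1,0.87,0,0,0,0,0.115,1,0,0,0,0,0.13,1.12,0,0,0,0,0.145,1.24,0,0,0,0]'
python3 -m handwheel '[-0.4,0.04,0,0,0,0,-0.75,0.07,0,0,0,0,-0.75,0.07,0.5,0,0,0,-0.75,0.07,1.2,0,0,0,-0.75,0.07,1.8,0,0,0,-0.75,0.07,1.8,0,0,0]'
python3 - <<'E'
from h import *
status((.0001,-.138,.115),(.0001,-.138,.06))
s=optics.snapshot("side"); a=cv2.resize(s["color"][170:310,230:430,::-1],(800,560),interpolation=cv2.INTER_CUBIC)
cv2.imwrite("pics/s4.png",a)
E
```

```text
clock: 6.02
tcp_pos: [0.4768, 0.0506, 0.0541]
ee_rot: [0.998, -0.056, 0.001, -0.0]
ft_force: [0.2, -0.6, -0.2]
grip_width: 0.0005
clock: 6.85
tcp_pos: [0.4726, 0.0998, 0.0529]
ee_rot: [0.998, -0.056, -0.006, 0.001]
ft_force: [-17.0, 4.5, 11.4]
grip_width: 0.0002
clock: 7.35
tcp_pos: [0.4517, 0.1035, 0.1297]
ee_rot: [0.998, -0.056, 0.003, -0.001]
ft_force: [1.0, -0.5, 0.0]
grip_width: 0.0005
t 7.35 tcp [0.4517 0.1035 0.1297] casing mm [-86.6   2.1] yaw-th deg 0.17 F [ 1.  -0.5  0. ]
(0.0001, -0.138, 0.115) units [ 1.751 -3.728 -0.367]
(0.0001, -0.138, 0.06) units [ 1.751 -3.728 -1.742]
```

View pics/s4.png

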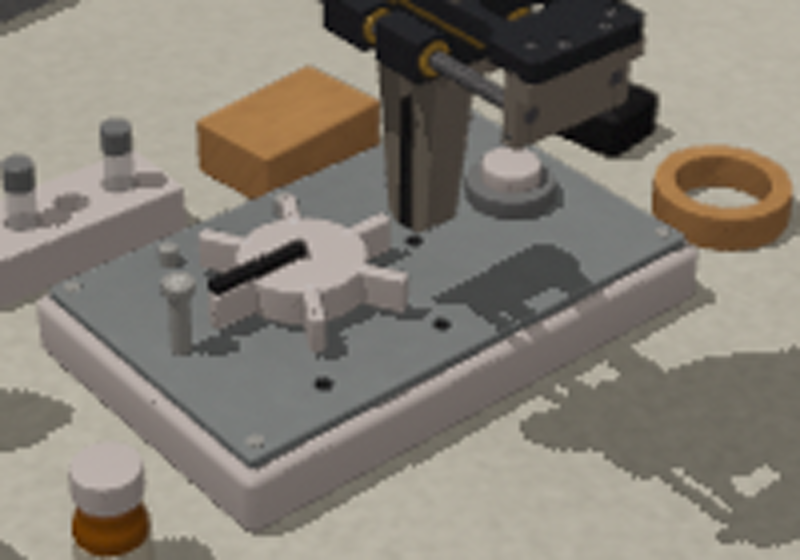

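The ridge points at the tall peg (its end is at (215,285) and the peg at (178,285)). Now I'll move above the key.

```bash
python3 -m handwheel '[0.3,-0.6,0,0,0,0,0.6,-1.2,0,0,0,0,0.9,-1.9,0,0,0,0,1.2,-2.5,0,0,0,0,1.5,-3.1,0,0,0,0,1.75,-3.72,0,0,0,0,1.75,-3.72,-0.5,0,0,0,1.75,-3.72,-1,0,0,0,1.75,-3.72,-1.2,0,0,0,1.75,-3.72,-1.2,0,0,0]'
python3 - <<'E'
from h import *
status((0,-.138,.06),(0,-.138,.05))
E
```

```text
clock: 8.23
tcp_pos: [0.5171, -0.0461, 0.0751]
ee_rot: [0.998, -0.056, -0.003, -0.0]
ft_force: [-0.3, 0.9, -0.3]
grip_width: 0.0001
t 8.23 tcp [ 0.5171 -0.0461  0.0751] casing mm [  -4.4 -139. ] yaw-th deg 0.14 F [-0.3  0.9 -0.3]
(0, -0.138, 0.06) units [ 0.113  0.012 -0.378]
(0, -0.138, 0.05) units [ 0.113  0.012 -0.628]
```

```bash
python3 -m handwheel '[0.08,0.01,-0.1,0,0,0,0.08,0.01,-0.2,0,0,0,0.08,0.01,-0.3,0,0,0,0.08,0.01,-0.35,0,0,0,0.08,0.01,-0.35,0,0,0,0.08,0.01,-0.35,0,0,0]'
python3 -c "from h import *; status((0,-.138,.06))"
python3 -m handwheel '[0,0,-0.05,0,0,0,0,0,-0.1,0,0,0,0,0,-0.1,0,0,0,0,0,-0.1,0,0,0]'
python3 -c "from h import *; status((0,-.138,.06))"
```

```text
clock: 8.73
tcp_pos: [0.5227, -0.046, 0.064]
ee_rot: [0.998, -0.056, 0.0, 0.0]
ft_force: [0.2, 0.9, 0.1]
grip_width: 0.0001
t 8.73 tcp [ 0.5227 -0.046   0.064 ] casing mm [   1.1 -138.3] yaw-th deg 0.15 F [0.2 0.9 0.1]
(0, -0.138, 0.06) units [-0.025  0.011 -0.1  ]
clock: 9.07
tcp_pos: [0.523, -0.0461, 0.06]
ee_rot: [0.998, -0.056, 0.0, -0.0]
ft_force: [0.9, 1.1, 2.5]
grip_width: 0.0006
t 9.07 tcp [ 0.523  -0.0461  0.06  ] casing mm [   1.4 -138.4] yaw-th deg 0.14 F [0.9 1.1 2.5]
(0, -0.138, 0.06) units [-0.033  0.013  0.   ]
```

Contact is at z of about 60 to 61 mm. I'll press on in 2 mm steps.

```bash
for i in 1 2; do python3 -m handwheel '[0,0,-0.05,0,0,0,0,0,-0.05,0,0,0,0,0,-0.05,0,0,0]' | grep -E "pos|force"; done
python3 -m handwheel '[0,0,-0.05,0,0,0,0,0,-0.1,0,0,0,0,0,-0.1,0,0,0,0,0,-0.1,0,0,0]'| grep -E "pos|force"
```

```text
tcp_pos: [0.523, -0.0461, 0.0579]
ft_force: [1.2, 0.8, 3.8]
tcp_pos: [0.523, -0.0461, 0.0563]
ft_force: [-0.0, 0.8, 10.2]
tcp_pos: [0.5232, -0.0462, 0.0555]
ft_force: [-14.6, 1.5, 55.3]
```

The force rose from about 4 N at 58 mm to a hard stop at about 56 mm. I'll check visually that the key is down and the tip isn't stopped on the housing rim.

```bash
python3 - <<'E'
from h import *
s=optics.snapshot("side"); a=cv2.resize(s["color"][180:240,325:395,::-1],(700,600),interpolation=cv2.INTER_CUBIC)
cv2.imwrite("pics/s5.png",a)
E
```

```text
(no output)
```

View pics/s5.png

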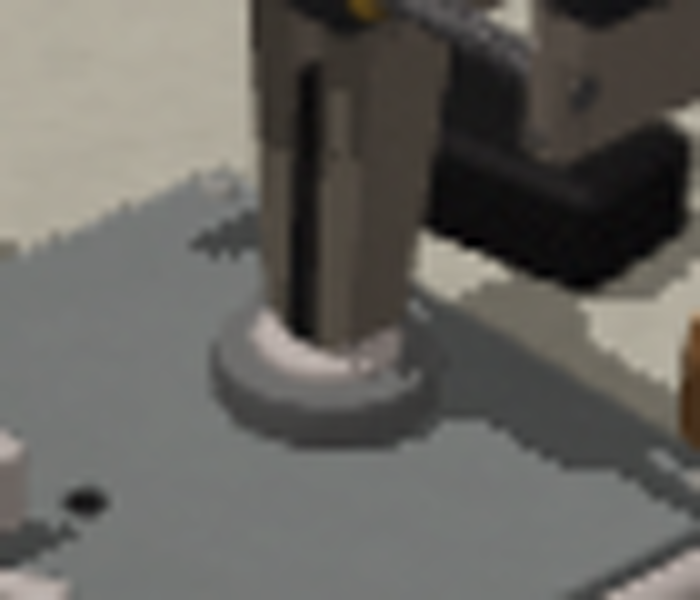

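```bash
python3 -m handwheel '[0,0,0.2,0,0,0,0,0,0.6,0,0,0,0,0,1.2,0,0,0,0,0,2,0,0,0,0,0,2.8,0,0,0,0,0,2.8,0,0,0,0,0,2.8,0,0,0]'
python3 - <<'E'
from h import *
status()
s=optics.snapshot("side"); a=cv2.resize(s["color"][180:300,235:395,::-1],(800,600),interpolation=cv2.INTER_CUBIC)
cv2.imwrite("pics/s6.png",a)
E
```

```text
clock: 10.53
tcp_pos: [0.5234, -0.0462, 0.165]
ee_rot: [0.998, -0.056, 0.001, 0.0]
ft_force: [-0.4, -0.8, -0.8]
grip_width: 0.0004
t 10.53 tcp [ 0.5234 -0.0462  0.165 ] casing mm [   1.8 -138.4] yaw-th deg 0.14 F [-0.4 -0.8 -0.8]
```

View pics/s6.png

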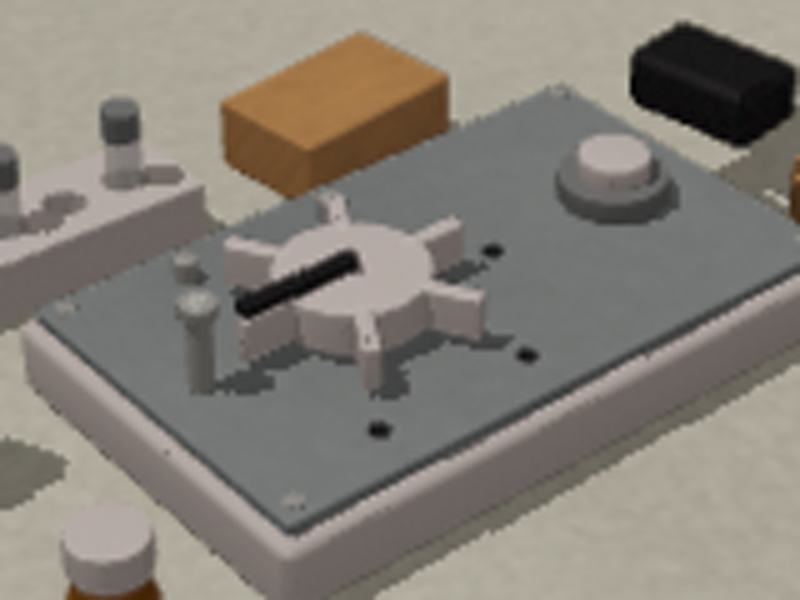

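While pressed, the key sat almost flush with its housing and the tip was clear of the rim. Now it has risen again, the ridge stands at the tall peg, and the arm is clear at z = 165 mm. I'll compare the loose things between the start and now, then hand in.

```bash
python3 - <<'E'
from h import *
s=optics.snapshot("side")
b=cv2.imread("pics/side0.png")[:,:,::-1]
d=np.abs(s["color"].astype(int)-b).sum(2)>90
for n,(u,v) in dict(spray=(212,261),vial=(258,301),clipbox=(303,203),stamp=(377,196),tape=(408,220),rack=(245,223)).items(): print(n,d[v-14:v+14,u-14:u+14].mean().round(3))
status(); print(job.finish_job())
E
```

```text
spray 0.0
vial 0.0
clipbox 0.0
stamp 0.0
tape 0.292
rack 0.0
t 10.63 tcp [ 0.5217 -0.0461  0.1628] casing mm [ 1.000e-01 -1.385e+02] yaw-th deg 0.13 F [ 0.7  0.9 -0.2]
the job is handed in; nothing more can be done
None
```

The wheel now stands with its ridged tab at the tall peg, and the key was pressed down and came up again. I handed the job in at about 10.6 s.

- **Wheel:** the tall peg is at +90° and the ridge started at 210°, so it took two clockwise clicks. The side picture after each click showed exactly one step, and the last one shows the ridge at the tall peg. At the end of the second click the force reached about 17 N for a moment, and the wheel still settled properly.
- **Key:** the tip touched it at about z = 61 mm and met a hard stop at about 56 mm, where the force reached 55 N. That is more than the key needed but under the 120 N wrist limit. The travel was not read directly. The picture showed the key almost flush with its housing while pressed, and raised again afterwards.
- **Other things:** the spray, vial, clipbox, stamp and rack showed no change in the side picture. The patch around the tape changed by 29%. I put that down to the arm and its shadow, since the tip never came near the tape, but I did not check it separately.

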